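# Feed painted plaques through the lamp tunnel

## Task

Unlock the lamp tunnel first: draw the red-gripped pin out of the hood and hang it in the fork's notch at its side, where it stays. Then feed every painted plaque on the bench through the low slot, using the push stick behind it and keeping fingers out from under the hood, until each lies wholly beyond the yellow hood in the clear-covered bay; finally lay the push stick flat in its green tray. Leave the other things on the bench where they are.

Things in the scene. Friction and masses are not known exactly. Their poses are not given: they have to be found in the camera images.
- tunnel: Fixed lamp tunnel on the bench, which is its floor. Origin on the bench, middle of the slot mouth; x = feed direction (roughly world +y), z up. Yellow hood x 0..60, 102 wide, 60 high; slot 66 wide, 26 high. Two flared guides 26 high before the mouth, x -32..0, 67 apart at the mouth, 92 at the front. Blue lane painted on the bench, x -340..0.
- tunnel_end (a point): Middle of the solid stop that closes the bay, on the bench, at tunnel x=382, y=0; axes as the tunnel. The bay runs from the hood (x=60) to here, 66 wide inside, 86 outside, under a clear cover (underside 34, top 38 high); it can be entered only through the slot.
- tunnel_bore (a point): Top middle of the upright bore through the hood roof (18 wide, square), 60 above the bench, at tunnel x=30, y=0; axes as the tunnel.
- tunnel_notch (a point): Middle of the notch, on top of the dark steel fork at the hood's +y side (tunnel x=30, y=83, 60 high); axes as the tunnel. Fork 8 thick; slot 20 wide along x, from y=-16 (closed end) to y=+20 (open end) of this point; the pin's shaft may enter from the open end or from above.
- pin: Loose locking pin, upright: steel shaft 14 dia, 58 long, below a steel collar 36 dia, 6 thick; above that a red round grip 22 dia, 45 high. Origin on the axis at the collar's underside, z up along the grip. 140 g. At the start it hangs in the bore, collar on the hood, shaft blocking the slot. Parked, it hangs in the notch with the collar resting on the fork.
- stick: Push stick lying on its shoe: wooden shoe 240 x 40 x 14 with an orange upright grip 30 (x) x 24 (y), from 14 to 78 high, at x=-60. Origin under the middle of the shoe, x towards the pushing tip (x=+120), z up. 250 g.
- dock_mid (a point): Green shallow fixed tray for the push stick, 290 x 74 outside, walls 6 thick and 12 high, floor 5 thick. This point is the middle of its floor's top; x along its length. The stick may lie in it either way round.
- plaque_red: Wooden plaque with a red painted face, 70 (x) x 58 (y) x 16 thick, 55 g, lying flat on the bench; origin under its middle, z up. May be absent.
- plaque_blue: Wooden plaque with a blue painted face, 70 (x) x 58 (y) x 16 thick, 55 g, lying flat on the bench; origin under its middle, z up. May be absent.
- plaque_white: Wooden plaque with a white painted face, 70 (x) x 58 (y) x 16 thick, 55 g, lying flat on the bench; origin under its middle, z up. May be absent.
- plaque_green: Wooden plaque with a green painted face, 70 (x) x 58 (y) x 16 thick, 55 g, lying flat on the bench; origin under its middle, z up. May be absent.
- tool_jug: Bystander: white plastic jug full of chisels and files, 100 dia, 110 high (tools to 190). Origin under its middle. Leave it where it is.
- jar: Bystander: small glass jar, 48 dia, 60 high. Origin under its middle. Leave it where it is.
- disc_a: Bystander: pale wooden disc, 100 dia, 10 thick. Origin under its middle. Leave it where it is.
- disc_b: Bystander: brown wooden disc, 90 dia, 10 thick. Origin under its middle. Leave it where it is.
- brush: Bystander: paint brush, 180 long. Origin at its handle/ferrule line. Leave it where it is.
- paint_can: Bystander: can with blue label, 70 dia, 90 high. Origin under its middle. Leave it where it is.
- block: Bystander: cork sanding block, 100 x 50 x 40. Origin under its middle. Leave it where it is.

How it is judged:
By the outcome, as a careful person would: the job done as asked, in the order asked, and still so for the second after the job is handed in, with the robot touching nothing.
Of plaque_red, plaque_blue, plaque_white, plaque_green only 3 to 4 are there at a start; the rules pass over those that are not, and their reading is None.
At some moment in a run one of plaque_red, plaque_blue, plaque_white, plaque_green, stick may be knocked a few centimetres aside while the robot is not near it.
It also fails if it takes over 210 s, if anything falls off the work surface, if the arm or the gripper's body presses on something with over 40 N, if the wrist force passes 120 N, or if a joint passes its speed limit or range.

## Robot

A 6-joint arm with a two-finger parallel gripper is mounted at the origin on the work surface. World frame = base frame: x ahead of the robot, y to its left, z up, the work surface at z = 0. Lengths are in m, angles in rad, forces in N, time in s.
With the tool pointing down it reaches from about 0.425 to 1.125 m from the base axis. Payload 14.9 kg.
Tool frame: the origin (TCP) lies midway between the tips of the shut fingers; the grasp point (between the pads) lies 19 mm behind it (arm.grasp_offset is the distance from the TCP to the grasp point, in m); z points along the fingers, y is the line along which they close (so a half turn about z gives the same grasp; the last joint's range is limited). The gripper opens to 91 mm and grips with 3 to 60 N. Pads are 32 mm wide; open, the fingers measure 118 mm over their backs; the gripper's body (76 mm by 178 mm) begins 60 mm behind the grasp point.
Start: joints at [-1.354, 0.379, 1.734, -0, 1.028, -0.033], TCP at [0.173, -0.678, 0.214] pointing down, gripper open.
Joint ranges: [-2.77, 2.77], [-0.74, 2.19], [0, 2.66], [-1.06, 4.2], [0.31, 2.87], [-3.08, 3.08]. Speed limits (rad/s): [1.89, 1.89, 2.39, 3.14, 3.14, 3.14].

## Interface

Orientations are given as a unit quaternion [w, x, y, z].
In Python, from cell import arm gives the robot as it stands.
- The arm moves only by the shell command python3 -m creep 'ROWS'. ROWS is JSON, a list of rows, each a list of 3 entries, a list of its own where there are three numbers: the opening, from -1 (shut) to 1 (fully open), then the shift along the tool's x, y, z normalised to -1 to 1, where 1 is 25 mm, then the turn, a rotation vector about the tool's x, y, z normalised to -1 to 1, where 1 is 0.5 rad. In form: [[claw, [tx, ty, tz], [wx, wy, wz]], ...]. A call has 1 to 10 rows; each row shifts and turns the commanded pose from where the row before left it, along the tool's axes as they then stand; what a row does not reach is not made up. A row lasts 1/8 s, in which the tool goes at most 62.5 mm and 10.7 degrees, less where a joint would pass 70% of its speed; a pose out of reach is approached as far as the arm can. A call with a number of a shift or a turn outside -1 to 1 is refused whole. A call with a gripper value outside its range is refused whole. The fingers move at their own pace and stop on an object; the grip force is fixed at half the most. Time passes only in rows, so rows that do not move let the fingers close. It gives the time, the measured TCP pose, the force, the opening and the grip force at its end, in the units of the state.
- arm.state(): the state, without advancing time (a new reading comes with each control period).
- arm.capture(name): name is "scene" or "top" or "wrist"; returns the picture (480x640x3 uint8, blue, green, red); there is no depth.
- arm.camera_model(name): a dict with "camera_matrix" (3x3 intrinsics, pixels), "dist" ([k1, k2, p1, p2, k3] as OpenCV has them; the pictures are not rectified), "eye" and "rotation" of the camera in the world; the wrist camera has in their place "hand_eye" (4x4, takes a point from camera to tool coordinates, whose origin is the TCP and whose axes are the flange's). Camera axes: x right, y down, z forward; pixel columns grow to the right and rows downward; lengths in m; the calibration is good to about 2 mm. A picture is of the moment at which its call begins: read the wrist's pose just before it. camera_model takes no time and is no camera call.
- arm.finish_job(): hands the job in; it is judged then, once.
The state is a dict: "time": time; "qpos": joint angles; "dq": joint speeds; "tau": joint torques, N m; "tcp_pos": TCP position; "eef_rot": TCP orientation; "ft_force": force on the tool from outside, world axes, zero at the start; "ft_torque": the same for the moment, N m; "width": finger opening in m; "grip_force": force on a finger pad.
Only numpy, scipy, OpenCV 4.12 (cv2) and the standard library are available. Lean on these libraries where they do the work, as an engineer would, in place of code of your own. Each camera call takes 0.05 s, during which the arm holds its last target. There are 200 camera calls.

## Working session

There is one attempt and no reset: what is moved stays moved. The work goes in short steps, Python scripts to look and compute and a shell command to move; the robot and the scene stay as the last step left them, time stands still between calls to the robot, and variables do not carry over. Pictures are saved under pics/ and viewed, at most 14 in all, crops included, and the job is handed in when it is done.

```bash
mkdir -p pics; ls
python3 - <<'E'
from cell import arm
import cv2,numpy as np
np.set_printoptions(precision=4,suppress=True)
for n in ("scene","top"):
    cv2.imwrite(f"pics/{n}0.png",arm.capture(n)); 
    print(n,arm.camera_model(n))
print(arm.camera_model("wrist")); print(arm.state())
E
```

```text
pics
scene {'camera_matrix': array([[522.0088,   0.    , 320.2216],
       [  0.    , 522.0088, 237.1093],
       [  0.    ,   0.    ,   1.    ]]), 'dist': array([-0.1414,  0.    ,  0.    ,  0.    ,  0.    ]), 'eye': array([1.0042, 0.7684, 0.7669]), 'rotation': array([-0.1048,  0.2149,  0.8738, -0.4234])}
top {'camera_matrix': array([[488.8693,   0.    , 320.9783],
       [  0.    , 488.8693, 243.2328],
       [  0.    ,   0.    ,   1.    ]]), 'dist': array([-0.1315,  0.    ,  0.    ,  0.    ,  0.    ]), 'eye': array([ 0.4435, -0.0104,  1.2142]), 'rotation': array([-0.0472,  0.7099, -0.7016,  0.0383])}
{'camera_matrix': array([[417.6064,   0.    , 316.224 ],
       [  0.    , 417.6064, 243.9021],
       [  0.    ,   0.    ,   1.    ]]), 'dist': array([-0.0037,  0.    ,  0.    ,  0.    ,  0.    ]), 'hand_eye': array([[-0.0005, -0.9698, -0.2439,  0.0701],
       [ 1.    , -0.0003, -0.0008,  0.0005],
       [ 0.0007, -0.2439,  0.9698, -0.1718],
       [ 0.    ,  0.    ,  0.    ,  1.    ]])}
{'time': 0.1, 'qpos': array([-1.3543,  0.3794,  1.7347, -0.    ,  1.0285, -0.0333]), 'dq': array([ 0.0006,  0.0003, -0.0021, -0.0012, -0.0012, -0.001 ]), 'tau': array([  0.0009, -76.5047, -43.5296,   0.0651,   0.0399,  -0.    ]), 'tcp_pos': array([ 0.173 , -0.6779,  0.2133]), 'eef_rot': array([-0.0005,  0.9922,  0.1246, -0.0001]), 'ft_force': array([ 0.4739,  0.3924, -0.973 ]), 'ft_torque': array([-0.0251, -0.0025, -0.0225]), 'grip_force': 0.0, 'width': 0.09107873376489434}
```

View pics/top0.png

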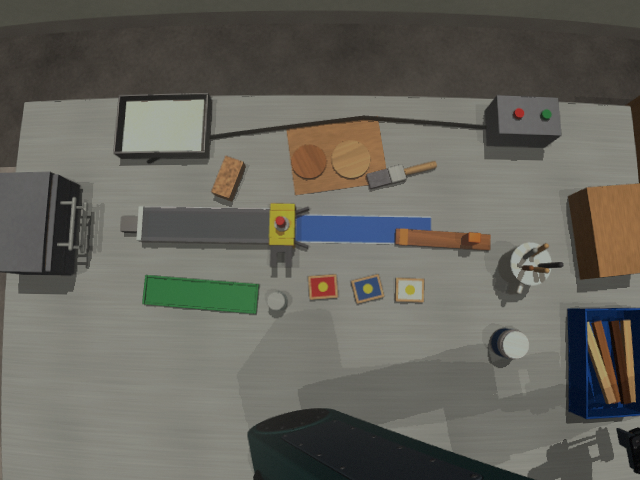

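View pics/scene0.png

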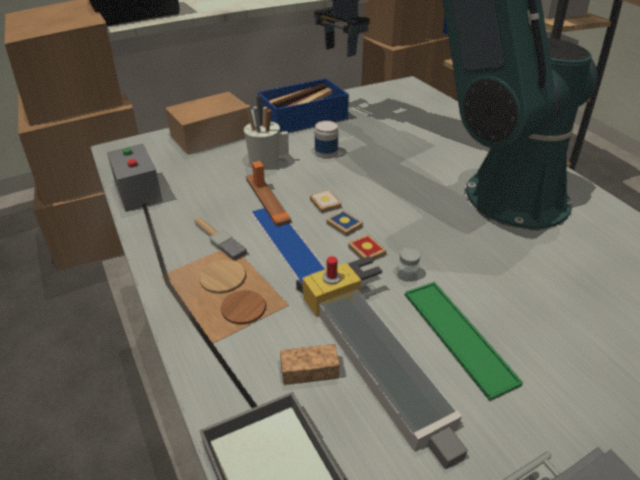

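The top view shows the tunnel (hood at 283,225, pin grip 281,222, fork 281,262), blue lane, stick (tip 397,237, grip 474,239), plaques red (322,287), blue (367,289) and white (409,290), and the green tray (201,295). The scene view shows no green plaque.

```bash
cat > h.py <<'E'
from cell import arm
import cv2,numpy as np
from scipy.spatial.transform import Rotation as R
np.set_printoptions(precision=4,suppress=True)
def q2R(q): return R.from_quat([q[1],q[2],q[3],q[0]]).as_matrix()
def cam(n,s=None):
    m=arm.camera_model(n)
    if n=="wrist":
        s=s or arm.state(); T=q2R(s["eef_rot"]); H=np.array(m["hand_eye"])
        return m,T@H[:3,:3],T@H[:3,3]+s["tcp_pos"]
    return m,q2R(m["rotation"]),np.array(m["eye"])
def pix(c,uv,z):
    m,Rm,e=c
    p=cv2.undistortPoints(np.array(uv,float).reshape(-1,1,2),m["camera_matrix"],m["dist"])[:,0]
    d=np.c_[p,np.ones(len(p))]@Rm.T
    z=np.broadcast_to(z,len(p))
    return e+d*((z-e[2])/d[:,2])[:,None]
def proj(c,P):
    m,Rm,e=c
    return cv2.projectPoints((np.array(P,float)-e)@Rm,np.zeros(3),np.zeros(3),m["camera_matrix"],m["dist"])[0][:,0]
def look(name,fn,crop=None,k=1,model=None):
    s=arm.state(); im=arm.capture(name)
    if crop: x0,y0,x1,y1=crop; im=im[y0:y1,x0:x1]
    im=cv2.resize(im,None,fx=k,fy=k,interpolation=cv2.INTER_CUBIC) if k!=1 else im
    cv2.imwrite("pics/"+fn,im); return cam(name,s)
E
python3 - <<'E'
from h import *
c=cam("top")
for n,uv,z in [("red",(322,287),.016),("blue",(367,289),.016),("white",(409,290),.016),("pin",(281,222),.111),("hood TL",(270,205),.06),("hoodTR",(294,205),.06),("hood BR",(294,245),.06),("hoodBL",(270,245),.06),("sticktip",(397,237),.014),("stickend",(489,241),.014),("grip",(474,239),.078),("tray",(201,295),.005),("fork",(281,262),.06),("jar",(276,299),.05),("lane end",(431,229),0),("stop",(140,224),.03),("jug",(532,265),.11),("can",(513,346),.09)]:
    print(n,pix(c,[uv],z)[0])
look("top","crop.png",(110,180,510,330),2)
E
```

```text
red [0.4812 0.0018 0.016 ]
blue [ 0.4775 -0.1082  0.016 ]
white [ 0.476  -0.2113  0.016 ]
pin [0.6254 0.0966 0.111 ]
hood TL [0.6751 0.1291 0.06  ]
hoodTR [0.6756 0.0712 0.06  ]
hood BR [0.5787 0.0693 0.06  ]
hoodBL [0.578  0.1266 0.06  ]
sticktip [ 0.6069 -0.1827  0.014 ]
stickend [ 0.5995 -0.415   0.014 ]
grip [ 0.5955 -0.3571  0.078 ]
tray [0.4571 0.3031 0.005 ]
fork [0.5377 0.0994 0.06  ]
jar [0.4502 0.1104 0.05  ]
lane end [ 0.6301 -0.2711  0.    ]
stop [0.6309 0.4606 0.03  ]
jug [ 0.5323 -0.484   0.11  ]
can [ 0.3457 -0.442   0.09  ]
```

View pics/crop.png

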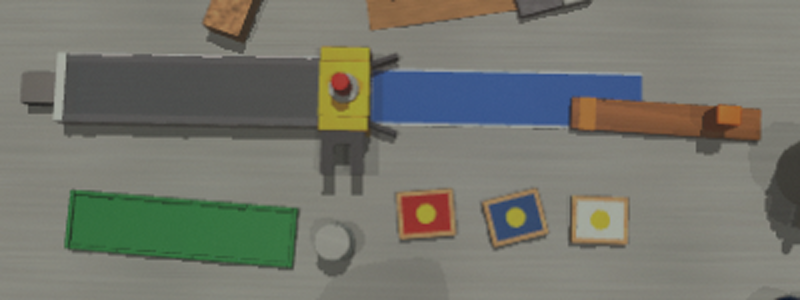

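The enlarged crop confirms this: three plaques (red, blue, white), with the lane and tunnel running along world +y at x≈0.628. I'll go to the pin first.

```bash
python3 -m creep '[[1,[0,0,0],[0,0,0.25]],[1,[0,0,0],[0,0,0.25]],[1,[0.57,-0.97,0],[0,0,0]],[1,[0.57,-0.97,0],[0,0,0]],[1,[0.57,-0.97,0],[0,0,0]],[1,[0.57,-0.97,0],[0,0,0]],[1,[0.57,-0.97,0],[0,0,0]],[1,[0.57,-0.97,0],[0,0,0]],[1,[0.57,-0.97,0],[0,0,0]],[1,[0.57,-0.97,0],[0,0,0]]]'
```

```text
time: 1.4
tcp_pos: [0.2879, -0.4827, 0.214]
eef_rot: [0.0, 1.0, -0.0, 0.0]
ft_force: [-0.2, 0.0, -0.1]
width: 0.091
grip_force: 0.0
```

```bash
python3 -m creep '[[1,[0.57,-0.97,0],[0,0,0]],[1,[0.57,-0.97,0],[0,0,0]],[1,[0.57,-0.97,0],[0,0,0]],[1,[0.57,-0.97,0],[0,0,0]],[1,[0.57,-0.97,0],[0,0,0]],[1,[0.57,-0.97,0],[0,0,0]],[1,[0.57,-0.97,0],[0,0,0]],[1,[0.57,-0.97,0],[0,0,0]],[1,[0.57,-0.97,0],[0,0,0]],[1,[0.57,-0.97,0],[0,0,0]]]'
python3 -m creep '[[1,[0.57,-0.97,0],[0,0,0]],[1,[0.57,-0.97,0],[0,0,0]],[1,[0.57,-0.97,0],[0,0,0]],[1,[0.57,-0.97,0],[0,0,0]],[1,[0.57,-0.97,0],[0,0,0]],[1,[0.57,-0.97,0],[0,0,0]],[1,[0.57,-0.97,0],[0,0,0]],[1,[0.57,-0.97,0],[0,0,0]],[1,[0.57,-0.97,0],[0,0,0]],[1,[0.57,-0.97,0],[0,0,0]]]'
```

```text
time: 2.65
tcp_pos: [0.43, -0.2402, 0.214]
eef_rot: [0.0, 1.0, -0.0, 0.0]
ft_force: [0.1, 0.1, 0.3]
width: 0.0911
grip_force: 0.0
time: 3.9
tcp_pos: [0.5722, 0.0023, 0.214]
eef_rot: [0.0, 1.0, 0.0, 0.0]
ft_force: [-0.6, -0.6, -0.0]
width: 0.0911
grip_force: 0.0
```

```bash
python3 -m creep '[[1,[0.55,-0.97,0],[0,0,0]],[1,[0.55,-0.97,0],[0,0,0]],[1,[0.55,-0.97,0],[0,0,0]],[1,[0.2,-0.97,0],[0,0,0]],[1,[0,0,0],[0,0,0]]]'
python3 -c "
from h import *
c=look('wrist','w1.png')
print(proj(c,[[.627,.099,.111],[.627,.099,.06]]))"
```

```text
time: 4.53
tcp_pos: [0.6181, 0.0994, 0.2139]
eef_rot: [-0.0, 1.0, 0.001, -0.0]
ft_force: [-0.7, 0.2, 1.2]
width: 0.0913
grip_force: 0.0
[[317.0562 232.6172]
 [316.9968 218.5845]]
```

View pics/w1.png

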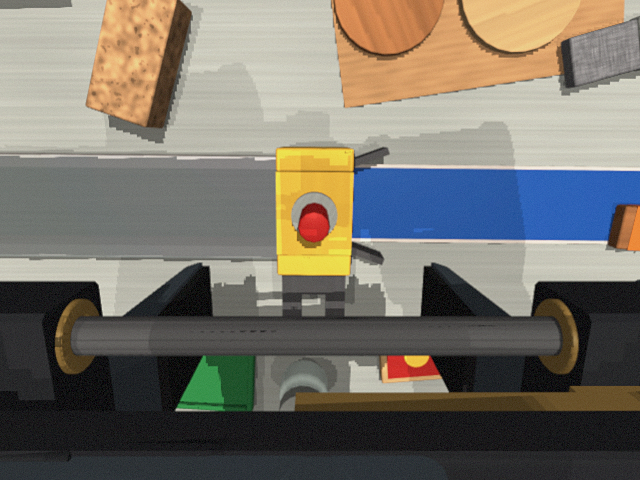

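The wrist view shows the hood at cols 277–354, the pin grip top at ≈(314,227) and the collar at (315,215). The fork's prongs are at ≈(292,300) and (337,300).

```bash
python3 -c "
from h import *
c=cam('wrist')
print(pix(c,[(314,227),(315,215),(277,148),(353,149),(278,275),(351,275),(282,275),(345,275),(299,305),(328,305),(299,292),(328,292),(520,169),(520,241)],[.111,.068,.06,.06,.06,.06,.06,.06,.06,.06,.06,.06,0,0]))"
```

```text
[[ 0.6307  0.1001  0.111 ]
 [ 0.6311  0.0996  0.068 ]
 [ 0.6813  0.1285  0.06  ]
 [ 0.6806  0.0707  0.06  ]
 [ 0.5798  0.13    0.06  ]
 [ 0.5799  0.0701  0.06  ]
 [ 0.5798  0.1267  0.06  ]
 [ 0.5799  0.0751  0.06  ]
 [ 0.5535  0.113   0.06  ]
 [ 0.5535  0.0888  0.06  ]
 [ 0.565   0.1129  0.06  ]
 [ 0.565   0.0889  0.06  ]
 [ 0.6616 -0.087   0.    ]
 [ 0.594  -0.0951  0.    ]]
```

```bash
python3 -m creep '[[1,[0.5,-0.02,1],[0,0,0]],[1,[0,0,1],[0,0,0]],[1,[0,0,1],[0,0,0]],[1,[0,0,1],[0,0,0]],[1,[0,0,1],[0,0,0]],[1,[0,0,0.6],[0,0,0]],[-1,[0,0,0],[0,0,0]],[-1,[0,0,0],[0,0,0]],[-1,[0,0,0],[0,0,0]],[-1,[0,0,0],[0,0,0]]]'
python3 -m creep '[[-1,[0,0,0],[0,0,0]],[-1,[0,0,-0.3],[0,0,0]],[-1,[0,0,-0.5],[0,0,0]]]'
```

```text
time: 5.82
tcp_pos: [0.6313, 0.0982, 0.0746]
eef_rot: [-0.0, 1.0, -0.0, 0.0]
ft_force: [0.3, 0.8, -0.1]
width: 0.0542
grip_force: 0.0
time: 6.2
tcp_pos: [0.6308, 0.0981, 0.0944]
eef_rot: [-0.0, 1.0, -0.0, -0.0]
ft_force: [0.1, 1.0, 0.7]
width: 0.0242
grip_force: 0.2
```

```bash
python3 -m creep '[[-1,[0,0,0],[0,0,0]],[-1,[0,0,0],[0,0,0]],[-1,[0,0,0],[0,0,0]]]'; python3 -c "
from h import *
c=look('wrist','w2.png',(200,120,440,300),2)"
```

```text
time: 6.58
tcp_pos: [0.6322, 0.0984, 0.0954]
eef_rot: [-0.0, 1.0, -0.0, 0.001]
ft_force: [-1.5, 1.4, 12.6]
width: 0.0215
grip_force: 29.8
```

View pics/w2.png

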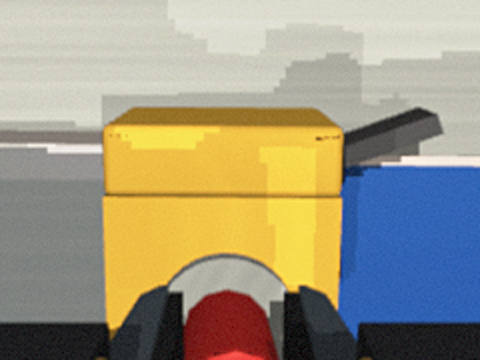

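The crop shows the fingers on the red grip high up (crop 228,320). I'll regrip lower.

```bash
python3 -m creep '[[-0.3,[0,0,0],[0,0,0]],[-0.3,[0,0,0],[0,0,0]],[-0.3,[0,-0.04,0.4],[0,0,0]],[-0.3,[0,-0.04,0.4],[0,0,0]],[-1,[0,0,0],[0,0,0]],[-1,[0,0,0],[0,0,0]],[-1,[0,0,0],[0,0,0]],[-1,[0,0,0],[0,0,0]],[-1,[0,0,0],[0,0,0]]]'
```

```text
time: 7.75
tcp_pos: [0.631, 0.1001, 0.0741]
eef_rot: [-0.0, 1.0, -0.0, 0.0]
ft_force: [0.3, -0.4, -1.6]
width: 0.0217
grip_force: 30.0
```

```bash
python3 -m creep '[[-1,[0,0,-0.2],[0,0,0]],[-1,[0,0,-0.4],[0,0,0]],[-1,[0,0,-0.6],[0,0,0]],[-1,[0,0,-0.6],[0,0,0]],[-1,[0,0,-0.6],[0,0,0]],[-1,[0,0,-0.6],[0,0,0]],[-1,[0,0,-0.3],[0,0,0]],[-1,[0,0,0],[0,0,0]]]';python3 -c "
from h import *
c=look('wrist','w3.png')
look('scene','s3.png',(270,200,420,300),3)"
```

```text
time: 8.75
tcp_pos: [0.6312, 0.1002, 0.157]
eef_rot: [-0.0, 1.0, -0.0, 0.0]
ft_force: [1.3, -0.1, -0.8]
width: 0.022
grip_force: 30.0
```

View pics/s3.png

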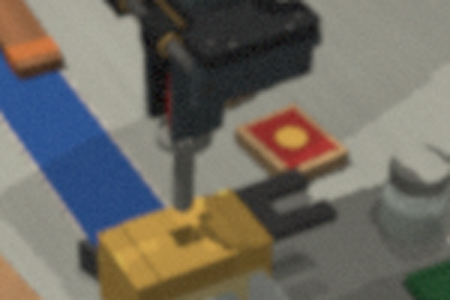

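The pin is out and upright, its tip clear above the bore (crop 185,235). The fork is at (290,200). I'll carry it over and lower it.

```bash
python3 -m creep '[[-1,[-0.7,0,0],[0,0,0]],[-1,[-0.7,0,0],[0,0,0]],[-1,[-0.7,0,0],[0,0,0]],[-1,[-0.7,0,0],[0,0,0]],[-1,[-0.54,0,0],[0,0,0]],[-1,[0,0,0.3],[0,0,0]],[-1,[0,0,0.5],[0,0,0]],[-1,[0,0,0.5],[0,0,0]],[-1,[0,0,0],[0,0,0]]]'
```

```text
time: 9.98
tcp_pos: [0.5469, 0.1, 0.1224]
eef_rot: [0.0, 1.0, -0.0, -0.001]
ft_force: [0.1, -1.0, -0.9]
width: 0.0212
grip_force: 30.0
```

```bash
python3 -m creep '[[-1,[0,0,0.4],[0,0,0]],[-1,[0,0,0.5],[0,0,0]],[-1,[0,0,0.5],[0,0,0]],[-1,[0,0,0.3],[0,0,0]],[-1,[0,0,0.2],[0,0,0]],[-1,[0,0,0.1],[0,0,0]],[-1,[0,0,0],[0,0,0]]]'
```

```text
time: 10.85
tcp_pos: [0.5475, 0.1002, 0.074]
eef_rot: [-0.0, 1.0, -0.0, 0.0]
ft_force: [0.2, -0.7, -0.7]
width: 0.0212
grip_force: 30.0
```

```bash
python3 -m creep '[[-0.4,[0,0,0],[0,0,0]],[-0.3,[0,0,0],[0,0,0]],[0,[0,0,0],[0,0,0]],[0,[0,0,-0.5],[0,0,0]],[0,[0,0,-1],[0,0,0]],[0,[0,0,-1],[0,0,0]],[1,[-0.5,0.8,-1],[0,0,0]],[1,[-0.5,0.95,-1],[0,0,0]],[1,[-0.5,0.95,-1],[0,0,0]],[1,[-0.5,0.95,0],[0,0,0]]]'
python3 -m creep '[[1,[-0.5,0.95,0],[0,0,0]],[1,[-0.5,0.95,0],[0,0,0]],[1,[0,0.95,0],[0,0,0]],[1,[0,0.95,0],[0,0,0]],[1,[0,0,0],[0,0,0]]]'
python3 -c "
from h import *
c=look('wrist','w4.png')
look('scene','s4.png',(270,200,420,300),3)
print(c[1:])"
```

```text
time: 12.1
tcp_pos: [0.4981, 0.0082, 0.2142]
eef_rot: [0.0, 1.0, -0.0, 0.002]
ft_force: [-0.2, -1.3, -1.0]
width: 0.0829
grip_force: 0.0
time: 12.72
tcp_pos: [0.4725, -0.087, 0.2122]
eef_rot: [0.0, 1.0, -0.001, 0.0]
ft_force: [-0.6, -0.2, -0.6]
width: 0.0913
grip_force: 0.0
(array([[-0.0025, -0.9699, -0.2434],
       [-1.    ,  0.0022,  0.0013],
       [-0.0007,  0.2434, -0.9699]]), array([ 0.5425, -0.0872,  0.3841]))
```

View pics/w4.png

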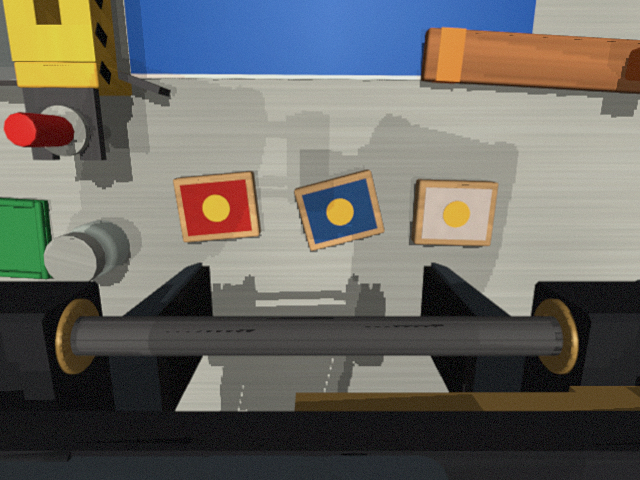

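View pics/s4.png

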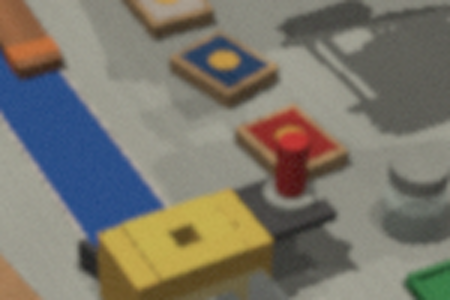

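The pin hangs upright in the notch, collar on the fork. The wrist view gives plaque corners for red (175,180)-(259,240), blue (295,193)-(383,232) and white (413,180)-(497,246). The stick's tip face runs (430,28)-(424,80).

```bash
cat > rect.py <<'E'
from h import *
def rects(c,d,z=.016):
    for n,p in d.items():
        P=pix(c,p,z); a=P[1]-P[0]+P[2]-P[3]; b=P[0]-P[3]+P[1]-P[2]
        print(n,P.mean(0)[:2],"yaw off -y axis deg",np.degrees(np.arctan2(a[0],-a[1])),np.linalg.norm(a)/2,np.linalg.norm(b)/2)
E
python3 -c "
from rect import *
c=cam('wrist')
rects(c,{'red':[(175,179),(253,171),(259,236),(181,243)],'blue':[(295,192),(370,169),(383,232),(310,250)],'white':[(418,180),(497,181),(492,246),(414,245)]})
print(pix(c,[(430,28),(424,80),(640,40),(640,92)],.014))"
```

```text
red [0.4833 0.0026] yaw off -y axis deg 5.422863559008004 0.07011023263403468 0.057894433746408056
blue [ 0.48   -0.1063] yaw off -y axis deg 15.58562911514042 0.0681703277172042 0.0560312236101597
white [ 0.4779 -0.2096] yaw off -y axis deg -0.7926627786140351 0.07011216625611566 0.05868794797749542
[[ 0.6296 -0.1778  0.014 ]
 [ 0.59   -0.1754  0.014 ]
 [ 0.6207 -0.3496  0.014 ]
 [ 0.5806 -0.357   0.014 ]]
```

```bash
python3 -m creep '[[1,[0.11,-0.9,1],[0,0,0]],[1,[0.11,-0.9,1],[0,0,0]],[1,[0.11,-0.9,1],[0,0,0]],[1,[0.11,-0.88,1],[0,0,-0.19]],[1,[0,0,1],[0,0,0]],[1,[0,0,1],[0,0,0]],[1,[0,0,1],[0,0,0]],[1,[0,0,0.8],[0,0,0]],[1,[0,0,0.4],[0,0,0]],[-1,[0,0,0],[0,0,0]]]'
python3 -m creep '[[-1,[0,0,0],[0,0,0]],[-1,[0,0,0],[0,0,0]],[-1,[0,0,0],[0,0,0]],[-1,[0,0,0],[0,0,0]],[-1,[0,0,0],[0,0,0]]]'
```

```text
time: 14.08
tcp_pos: [0.4832, 0.0038, 0.0063]
eef_rot: [-0.0, 0.999, 0.048, -0.0]
ft_force: [0.6, 1.2, 0.3]
width: 0.0839
grip_force: 0.0
time: 14.7
tcp_pos: [0.484, 0.0035, 0.0072]
eef_rot: [-0.0, 0.999, 0.047, 0.001]
ft_force: [-1.1, 2.5, 8.2]
width: 0.0693
grip_force: 30.0
```

```bash
python3 -m creep '[[-1,[0,0,-0.8],[0,0,0]],[-1,[0,0,-0.9],[0,0,0.19]],[-1,[0.9,0.4,-0.9],[0,0,0]],[-1,[0.95,0.4,0],[0,0,0]],[-1,[0.95,0.4,0],[0,0,0]],[-1,[0.95,0.3,0],[0,0,0]],[-1,[0.95,0.24,0],[0,0,0]],[-1,[0.95,0,0],[0,0,0]],[-1,[0.22,0,0.5],[0,0,0]],[-1,[0,0,0.8],[0,0,0]]]'
python3 -m creep '[[-1,[0,0,0.8],[0,0,0]],[-1,[0,0,0.45],[0,0,0]],[-1,[0,0,0],[0,0,0]]]'
```

```text
time: 15.95
tcp_pos: [0.6298, -0.0401, 0.038]
eef_rot: [0.0, 1.0, -0.0, 0.0]
ft_force: [-0.1, 0.3, 0.1]
width: 0.0695
grip_force: 30.0
time: 16.32
tcp_pos: [0.6294, -0.04, 0.0064]
eef_rot: [-0.0, 1.0, -0.0, -0.001]
ft_force: [-0.5, 0.1, 0.4]
width: 0.0697
grip_force: 30.0
```

```bash
python3 -m creep '[[0.4,[0,0,0],[0,0,0]],[0.8,[0,0,0],[0,0,0]],[1,[0,0,0],[0,0,0]],[1,[0,0,-0.6],[0,0,0]],[1,[0,0,-1],[0,0,0]],[1,[0,0,-1],[0,0,0]],[1,[0,0.5,-1],[0,0,0]],[1,[0,1,-1],[0,0,0]],[1,[0,1,-1],[0,0,0]],[1,[0,1,0],[0,0,0]]]'
python3 -m creep '[[1,[-0.2,1,0],[0,0,0]],[1,[-0.2,1,0],[0,0,0]],[1,[-0.2,1,0],[0,0,0]],[1,[-0.2,1,0],[0,0,0]],[1,[-0.2,1,0],[0,0,0]],[1,[-0.2,1,0],[0,0,0]],[1,[0,1,0],[0,0,0]],[1,[0,1,0],[0,0,0]],[1,[0,1,0],[0,0,0]],[1,[0,0,0],[0,0,0]]]'
python3 -c "
from h import *
c=look('wrist','w5.png')"
```

```text
time: 17.58
tcp_pos: [0.6315, -0.1287, 0.1512]
eef_rot: [0.001, 1.0, -0.0, 0.002]
ft_force: [-0.3, 0.2, -0.2]
width: 0.0911
grip_force: 0.0
time: 18.82
tcp_pos: [0.6001, -0.3545, 0.1477]
eef_rot: [0.0, 1.0, -0.001, 0.0]
ft_force: [-0.3, 1.0, 0.3]
width: 0.0912
grip_force: 0.0
```

View pics/w5.png

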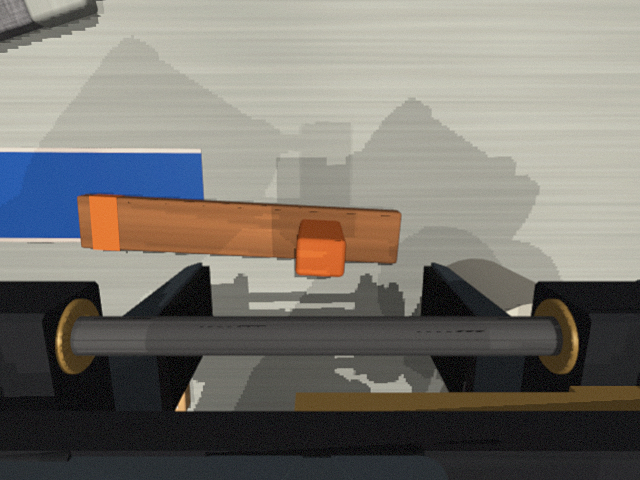

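The wrist view shows the stick's tip end (79,195)-(81,248), its rear end (401,211)-(396,265) and the grip top at ≈(320,256). The stick isn't disturbed.

```bash
python3 -c "
from h import *
c=cam('wrist')
P=pix(c,[(79,195),(81,248),(401,211),(396,264),(320,256)],[.014]*4+[.078]);print(P)
t=P[:2].mean(0);r=P[2:4].mean(0);a=(t-r)/np.linalg.norm(t-r);print((t+r)/2,np.linalg.norm(t-r),np.degrees(np.arctan2(a[0],a[1])),(t+r)/2-.06*a)"
```

```text
[[ 0.6306 -0.1792  0.014 ]
 [ 0.5904 -0.1751  0.014 ]
 [ 0.6183 -0.4159  0.014 ]
 [ 0.5774 -0.4141  0.014 ]
 [ 0.602  -0.3556  0.078 ]]
[ 0.6042 -0.2961  0.014 ] 0.23814749697730547 3.0345191760503565 [ 0.601 -0.356  0.014]
```

```bash
python3 -m creep '[[1,[0.04,0.06,0],[0,0,-0.338]],[1,[0,0,0],[0,0,-0.338]],[1,[0,0,0],[0,0,-0.338]],[1,[0,0,0],[0,0,-0.338]],[1,[0,0,0],[0,0,-0.338]],[1,[0,0,0],[0,0,-0.338]],[1,[0,0,0],[0,0,-0.338]],[1,[0,0,0],[0,0,-0.338]],[1,[0,0,0],[0,0,-0.335]],[1,[0,0,0],[0,0,0]]]'
```

```text
time: 20.12
tcp_pos: [0.6012, -0.3535, 0.1476]
eef_rot: [-0.0, 0.725, 0.689, -0.0]
ft_force: [0.1, -0.7, -0.0]
width: 0.0911
grip_force: 0.0
```

```bash
python3 -m creep '[[0.2,[-0.1,0,0.9],[0,0,0]],[0.2,[0,0,1],[0,0,0]],[0,[0,0,1],[0,0,0]],[0,[0,0,1],[0,0,0]],[0,[0,0,0.7],[0,0,0]],[-1,[0,0,0],[0,0,0]],[-1,[0,0,0],[0,0,0]],[-1,[0,0,0],[0,0,0]],[-1,[0,0,0],[0,0,0]],[-1,[0,0,0],[0,0,0]]]'
python3 -m creep '[[-1,[0,0,-0.15],[0,0,0]],[-1,[0,0.4,0],[0,0,-0.05]],[-1,[0,0.4,0],[0,0,-0.05]],[-1,[0,0.37,0],[0,0,0]],[-1,[0,0,0.13],[0,0,0]],[-1,[0,0,0],[0,0,0]]]'
```

```text
time: 21.38
tcp_pos: [0.6015, -0.3569, 0.0336]
eef_rot: [0.001, 0.725, 0.689, 0.0]
ft_force: [-1.2, 0.4, 7.0]
width: 0.0237
grip_force: 30.0
time: 22.12
tcp_pos: [0.6309, -0.3575, 0.0335]
eef_rot: [0.001, 0.708, 0.707, 0.0]
ft_force: [3.5, 0.6, 4.9]
width: 0.0241
grip_force: 30.0
```

```bash
python3 -m creep '[[-1,[0.7,0,0],[0,0,0]],[-1,[0.8,0,0],[0,0,0]],[-1,[0.8,0,0],[0,0,0]],[-1,[0.8,0,0],[0,0,0]],[-1,[0.5,0,0],[0,0,0]],[-1,[0.4,0,0],[0,0,0]],[-1,[0.4,0,0],[0,0,0]],[-1,[0.4,0,0],[0,0,0]],[-1,[0.4,0,0],[0,0,0]],[-1,[0.4,0,0],[0,0,0]]]'
python3 -m creep '[[-1,[0.4,0,0],[0,0,0]],[-1,[0.4,0,0],[0,0,0]],[-1,[0.4,0,0],[0,0,0]],[-1,[0.4,0,0],[0,0,0]],[-1,[0.4,0,0],[0,0,0]],[-1,[0.4,0,0],[0,0,0]],[-1,[0.4,0,0],[0,0,0]]]'
```

```text
time: 23.38
tcp_pos: [0.6305, -0.2165, 0.0334]
eef_rot: [0.0, 0.708, 0.707, 0.0]
ft_force: [0.4, -4.2, 5.9]
width: 0.0241
grip_force: 30.0
time: 24.25
tcp_pos: [0.6305, -0.1465, 0.0334]
eef_rot: [0.0, 0.708, 0.707, 0.0]
ft_force: [-0.1, -5.1, 5.3]
width: 0.0241
grip_force: 30.0
```

```bash
python3 -m creep '[[-1,[0.45,0,0],[0,0,0]],[-1,[0.45,0,0],[0,0,0]],[-1,[0.45,0,0],[0,0,0]],[-1,[0.45,0,0],[0,0,0]],[-1,[0.45,0,0],[0,0,0]],[-1,[0.45,0,0],[0,0,0]],[-1,[0.45,0,0],[0,0,0]],[-1,[0.45,0,0],[0,0,0]],[-1,[0.4,0,0],[0,0,0]],[-1,[0.25,0,0],[0,0,0]]]'
python3 -c "
from h import *
a=cv2.resize(arm.capture('scene')[200:440,270:490],None,fx=2,fy=2)
b=cv2.resize(arm.capture('top')[180:330,110:360],None,fx=1.6,fy=1.6)
b=cv2.copyMakeBorder(b,0,480-b.shape[0],0,0,cv2.BORDER_CONSTANT)
m=np.hstack([a,b]);m=m[:, :800];print(m.shape);cv2.imwrite('pics/c6.png',m)"
```

```text
time: 25.5
tcp_pos: [0.6305, -0.0402, 0.0334]
eef_rot: [0.0, 0.707, 0.707, -0.0]
ft_force: [1.1, -4.8, 6.9]
width: 0.0238
grip_force: 30.0
(480, 800, 3)
```

View pics/c6.png

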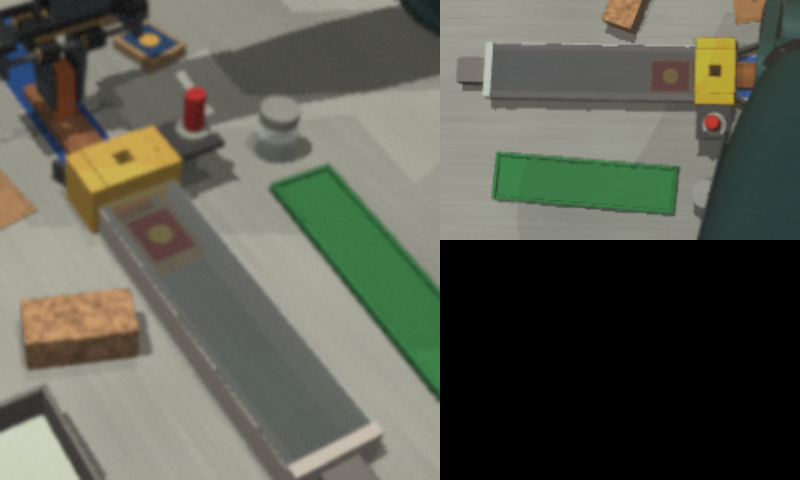

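The red plaque lies in the bay just beyond the hood, and the pin is still parked. I'll retract the stick and release it.

```bash
python3 -m creep '[[-1,[-0.6,0,0],[0,0,0]],[-1,[-1,0,0],[0,0,0]],[-1,[-1,0,0],[0,0,0]],[-1,[-1,0,0],[0,0,0]],[-1,[-1,0,0],[0,0,0]],[-1,[-1,0,0],[0,0,0]],[-1,[-1,0,0],[0,0,0]],[-1,[-1,0,0],[0,0,0]],[-1,[-1,0,0],[0,0,0]],[-1,[-1,0,0],[0,0,0]]]'
python3 -m creep '[[-1,[-1,0,0],[0,0,0]],[-1,[-1,0,0],[0,0,0]],[-1,[-1,0,0],[0,0,0]],[-1,[-0.5,0,0],[0,0,0]],[-1,[0,0,0],[0,0,0]],[0,[0,0,0],[0,0,0]],[0,[0,0,0],[0,0,0]],[0,[0,0,0],[0,0,0]],[0,[0,0,-0.6],[0,0,0]],[0,[0,0,-1],[0,0,0]]]'
python3 -m creep '[[1,[0,0,-1],[0,0,0]],[1,[0,0,-1],[0,0,0]],[1,[0.5,-0.5,-1],[0,0,0]],[1,[1,-0.6,0],[0,0,0]],[1,[1,-0.6,0],[0,0,0]],[1,[1,-0.6,0],[0,0,0]],[1,[1,-0.6,0],[0,0,0]],[1,[1,-0.6,0],[0,0,0]],[1,[1,-0.6,0],[0,0,0]],[1,[0,0,0],[0,0,0]]]'
```

```text
time: 26.85
tcp_pos: [0.6305, -0.2803, 0.0335]
eef_rot: [-0.0, 0.708, 0.707, 0.0]
ft_force: [0.2, 6.4, 8.8]
width: 0.024
grip_force: 30.0
time: 28.1
tcp_pos: [0.6299, -0.3684, 0.0742]
eef_rot: [-0.0, 0.708, 0.707, -0.0]
ft_force: [0.1, -0.1, -0.4]
width: 0.0458
grip_force: 0.0
time: 29.35
tcp_pos: [0.5274, -0.205, 0.1494]
eef_rot: [0.0, 0.707, 0.707, 0.0]
ft_force: [0.2, -0.4, -0.7]
width: 0.091
grip_force: 0.0
```

```bash
python3 -c "
from h import *
c=look('wrist','w7.png'); im=cv2.imread('pics/w7.png')
h=cv2.cvtColor(im,cv2.COLOR_BGR2HSV); m=cv2.inRange(h,(20,130,120),(32,255,255))
n,l,s,ce=cv2.connectedComponentsWithStats(m)
for i in range(1,n):
    if s[i,4]>150: print(s[i],ce[i],pix(c,[ce[i]],.016)[0])"
```

```text
[228  78  35  36 979] [245.1675  95.8243] [ 0.4801 -0.1075  0.016 ]
[233 228  31  30 701] [247.7204 242.0485] [ 0.4776 -0.2117  0.016 ]
```

View pics/w7.png

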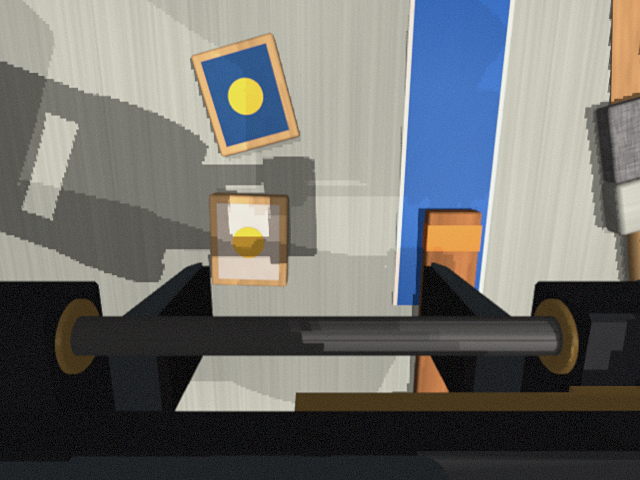

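Blue (245,96) and white (248,242) are unmoved. The stick's tip is at (453,211) in the lane. I'll pick blue.

```bash
python3 -m creep '[[1,[0.98,-0.47,0],[0,0,0]],[1,[0.98,-0.47,0],[0,0,0]],[1,[0.98,-0.48,0.5],[0,0,0]],[1,[0.98,-0.48,1],[0,0,0]],[1,[0,0,1],[0,0,-0.272]],[1,[0,0,1],[0,0,-0.272]],[1,[0,0,1],[0,0,0]],[1,[0,0,0.8],[0,0,0]],[1,[0,0,0.38],[0,0,0]],[-1,[0,0,0],[0,0,0]]]'
python3 -m creep '[[-1,[0,0,0],[0,0,0]],[-1,[0,0,0],[0,0,0]],[-1,[0,0,0],[0,0,0]],[-1,[0,0,0],[0,0,0]],[-1,[0,0,0],[0,0,0]]]'
```

```text
time: 30.65
tcp_pos: [0.4805, -0.1078, 0.0061]
eef_rot: [-0.0, 0.605, 0.796, -0.0]
ft_force: [-0.4, -0.1, 1.4]
width: 0.0839
grip_force: 0.0
time: 31.28
tcp_pos: [0.4809, -0.108, 0.0067]
eef_rot: [0.0, 0.605, 0.796, 0.0]
ft_force: [-1.7, 1.0, 7.3]
width: 0.0579
grip_force: 30.0
```

```bash
python3 -m creep '[[-1,[0,0,-0.8],[0,0,0]],[-1,[0,0,-0.9],[0,0,0.272]],[-1,[0,0,-0.9],[0,0,0.272]],[-1,[0.5,1,0],[0,0,0]],[-1,[0.5,1,0],[0,0,0]],[-1,[0.5,1,0],[0,0,0]],[-1,[0.5,1,0],[0,0,0]],[-1,[0.5,1,0],[0,0,0]],[-1,[0.5,1,0.3],[0,0,0]],[-1,[0,0,0.8],[0,0,0]]]'
python3 -m creep '[[-1,[0,0,0.8],[0,0,0]],[-1,[0,0,0.65],[0,0,0]],[-1,[0,0,0],[0,0,0]],[0.3,[0,0,0],[0,0,0]],[0.8,[0,0,0],[0,0,0]],[0.8,[0,0,0],[0,0,0]],[0.8,[0,0,-0.6],[0,0,0]],[1,[0,0,-1],[0,0,0]],[1,[0,0,-1],[0,0,0]]]'
```

```text
time: 32.52
tcp_pos: [0.6327, -0.0326, 0.044]
eef_rot: [0.001, 0.707, 0.707, 0.001]
ft_force: [-0.3, 0.0, -1.4]
width: 0.0578
grip_force: 30.0
time: 33.65
tcp_pos: [0.6308, -0.0331, 0.0742]
eef_rot: [0.0, 0.708, 0.707, 0.0]
ft_force: [-0.0, -0.4, 0.1]
width: 0.091
grip_force: 0.0
```

```bash
python3 -m creep '[[1,[-0.9,-0.87,0],[0,0,0]],[1,[-0.9,-0.87,0],[0,0,0]],[1,[-0.9,-0.87,0],[0,0,0]],[1,[-0.9,-0.87,0],[0,0,0]],[1,[-0.9,-0.87,0],[0,0,0]],[1,[-0.9,-0.87,0],[0,0,0]],[1,[-0.9,-0.89,0],[0,0,0]],[1,[-0.8,0,0],[0,0,0]],[1,[0,0,0],[0,0,0]]]'
python3 -c "
from h import *
c=look('wrist','w8.png'); im=cv2.imread('pics/w8.png')
h=cv2.cvtColor(im,cv2.COLOR_BGR2HSV); m=cv2.inRange(h,(20,130,90),(32,255,255))
n,l,s,ce=cv2.connectedComponentsWithStats(m)
for i in range(1,n):
    if s[i,4]>150: print(s[i],ce[i],pix(c,[ce[i]],.016)[0])"
```

```text
time: 34.78
tcp_pos: [0.4789, -0.2118, 0.0733]
eef_rot: [0.001, 0.708, 0.706, 0.0]
ft_force: [0.1, 0.0, -0.3]
width: 0.0913
grip_force: 0.0
[ 291  243   41   40 1213] [310.8772 261.9786] [ 0.4776 -0.2116  0.016 ]
```

```bash
python3 -m creep '[[1,[0,0,1],[0,0,0]],[1,[0,0,1],[0,0,0]],[1,[0,0,0.67],[0,0,0]],[-1,[0,0,0],[0,0,0]],[-1,[0,0,0],[0,0,0]],[-1,[0,0,0],[0,0,0]],[-1,[0,0,0],[0,0,0]],[-1,[0,0,0],[0,0,0]],[-1,[0,0,0],[0,0,0]],[-1,[0,0,0],[0,0,0]]]'
```

```text
time: 36.08
tcp_pos: [0.4781, -0.2106, 0.0063]
eef_rot: [0.0, 0.708, 0.707, 0.0]
ft_force: [-1.0, 1.3, 7.9]
width: 0.0578
grip_force: 29.9
```

Gripped: lift, then shift dx=+0.1525, dy=+0.102.

```bash
python3 -m creep '[[-1,[0,0,-0.8],[0,0,0]],[-1,[0,0,-0.9],[0,0,0]],[-1,[0,0,-0.9],[0,0,0]],[-1,[0.68,1,0],[0,0,0]],[-1,[0.68,1,0],[0,0,0]],[-1,[0.68,1,0],[0,0,0]],[-1,[0.68,1,0],[0,0,0]],[-1,[0.68,1,0],[0,0,0]],[-1,[0.68,1,0],[0,0,0]],[-1,[0,0.1,0.8],[0,0,0]]]'
python3 -m creep '[[-1,[0,0,0.8],[0,0,0]],[-1,[0,0,0.8],[0,0,0]],[-1,[0,0,0.15],[0,0,0]],[0.3,[0,0,0],[0,0,0]],[0.8,[0,0,0],[0,0,0]],[0.8,[0,0,0],[0,0,0]],[0.8,[0,0,-0.6],[0,0,0]],[1,[0,0,-1],[0,0,0]],[1,[0,0,-1],[0,0,0]],[1,[0,0,-1],[0,0,0]]]'
python3 -m creep '[[1,[0,0,-1],[0,0,0]],[1,[-1,0,-1],[0,0,0]],[1,[-1,0,0],[0,0,0]],[1,[-1,0,0],[0,0,0]],[1,[-1,0,0],[0,0,0]],[1,[-1,0,0],[0,0,0]],[1,[-1,0,0],[0,0,0]],[1,[-1,0,0],[0,0,0]],[1,[-1,0,0],[0,0,0]],[1,[0,0,0],[0,0,0]]]'
python3 -c "
from h import *
a=look('wrist','w9.png')"
```

```text
time: 37.33
tcp_pos: [0.6327, -0.108, 0.0517]
eef_rot: [0.001, 0.707, 0.707, 0.001]
ft_force: [-1.4, -0.4, -0.4]
width: 0.0575
grip_force: 29.9
time: 38.58
tcp_pos: [0.6305, -0.1087, 0.0989]
eef_rot: [0.0, 0.708, 0.707, 0.0]
ft_force: [-0.4, 0.2, -1.2]
width: 0.0913
grip_force: 0.0
time: 39.83
tcp_pos: [0.63, -0.3107, 0.1469]
eef_rot: [0.0, 0.708, 0.706, 0.0]
ft_force: [0.4, 0.9, -0.2]
width: 0.0913
grip_force: 0.0
```

View pics/w9.png

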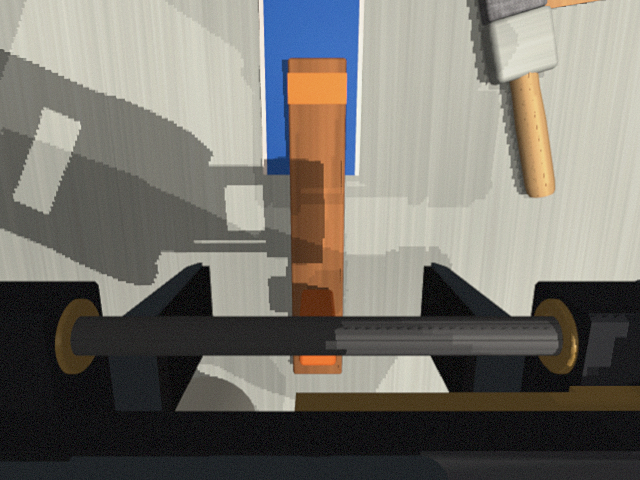

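The stick sits straight in the lane, with its tip at (317,60) and grip at (318,360). I'll grasp it where I released it.

```bash
python3 -m creep '[[0.2,[-0.8,0,0],[0,0,0]],[0.2,[-0.8,0,0],[0,0,0]],[0.2,[-0.71,0,0],[0,0,0]],[0.2,[0,0,1],[0,0,0]],[0.1,[0,0,1],[0,0,0]],[0,[0,0,1],[0,0,0]],[0,[0,0,1],[0,0,0]],[0,[0,0,0.5],[0,0,0]],[-1,[0,0,0],[0,0,0]],[-1,[0,0,0],[0,0,0]]]'
python3 -m creep '[[-1,[0,0,0],[0,0,0]],[-1,[0,0,0],[0,0,0]],[-1,[0,0,0],[0,0,0]],[-1,[0,0,0],[0,0,0]],[-1,[0.5,0,0],[0,0,0]],[-1,[0.6,0,0],[0,0,0]],[-1,[0.4,0,0],[0,0,0]],[-1,[0.3,0,0],[0,0,0]],[-1,[0.3,0,0],[0,0,0]],[-1,[0.3,0,0],[0,0,0]]]'
python3 -m creep '[[-1,[0.3,0,0],[0,0,0]],[-1,[0.3,0,0],[0,0,0]],[-1,[0.3,0,0],[0,0,0]],[-1,[0.3,0,0],[0,0,0]],[-1,[0.3,0,0],[0,0,0]],[-1,[0.3,0,0],[0,0,0]],[-1,[0.3,0,0],[0,0,0]],[-1,[0.3,0,0],[0,0,0]],[-1,[0.3,0,0],[0,0,0]],[-1,[0.3,0,0],[0,0,0]]]'
```

```text
time: 41.12
tcp_pos: [0.6305, -0.3667, 0.0353]
eef_rot: [0.001, 0.708, 0.707, 0.0]
ft_force: [-0.0, -0.1, -0.0]
width: 0.0288
grip_force: 0.0
time: 42.38
tcp_pos: [0.6308, -0.3067, 0.0355]
eef_rot: [0.001, 0.708, 0.707, 0.0]
ft_force: [-0.2, -4.6, 5.8]
width: 0.0239
grip_force: 30.0
time: 43.62
tcp_pos: [0.6309, -0.2317, 0.0355]
eef_rot: [0.001, 0.708, 0.707, 0.0]
ft_force: [0.7, -5.6, 6.1]
width: 0.0239
grip_force: 30.0
```

```bash
python3 -m creep '[[-1,[0.4,0,0],[0,0,0]],[-1,[0.4,0,0],[0,0,0]],[-1,[0.4,0,0],[0,0,0]],[-1,[0.4,0,0],[0,0,0]],[-1,[0.4,0,0],[0,0,0]],[-1,[0.4,0,0],[0,0,0]],[-1,[0.4,0,0],[0,0,0]],[-1,[0.4,0,0],[0,0,0]],[-1,[0.4,0,0],[0,0,0]],[-1,[0.4,0,0],[0,0,0]]]'
python3 -m creep '[[-1,[0.4,0,0],[0,0,0]],[-1,[0.4,0,0],[0,0,0]],[-1,[0.4,0,0],[0,0,0]],[-1,[0.4,0,0],[0,0,0]],[-1,[0.4,0,0],[0,0,0]],[-1,[0.4,0,0],[0,0,0]],[-1,[0.4,0,0],[0,0,0]],[-1,[0.4,0,0],[0,0,0]],[-1,[0.4,0,0],[0,0,0]],[-1,[0.3,0,0],[0,0,0]]]'
python3 -c "
from h import *
a=cv2.resize(arm.capture('scene')[200:440,270:490],None,fx=2,fy=2)
b=cv2.resize(arm.capture('top')[180:330,110:360],None,fx=1.44,fy=1.44)
b=cv2.copyMakeBorder(b,0,480-b.shape[0],0,0,cv2.BORDER_CONSTANT)
cv2.imwrite('pics/c10.png',np.hstack([a,b]))"
```

```text
time: 44.88
tcp_pos: [0.6311, -0.1315, 0.0355]
eef_rot: [0.001, 0.708, 0.707, 0.0]
ft_force: [1.1, -6.4, 7.6]
width: 0.0239
grip_force: 30.0
time: 46.12
tcp_pos: [0.6312, -0.0339, 0.0355]
eef_rot: [0.001, 0.707, 0.707, 0.0]
ft_force: [0.1, -6.2, 9.1]
width: 0.024
grip_force: 30.0
```

View pics/c10.png

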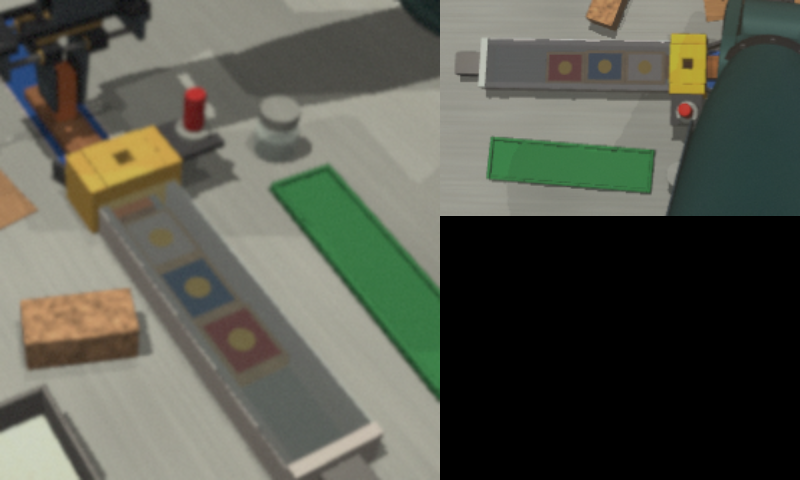

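All three plaques lie clear of the hood in the bay. I'll retract the stick and work out where the tray is.

```bash
python3 -m creep '[[-1,[-0.6,0,0],[0,0,0]],[-1,[-1,0,0],[0,0,0]],[-1,[-1,0,0],[0,0,0]],[-1,[-1,0,0],[0,0,0]],[-1,[-1,0,0],[0,0,0]],[-1,[-1,0,0],[0,0,0]],[-1,[-1,0,0],[0,0,0]],[-1,[-1,0,0],[0,0,0]],[-1,[-1,0,0],[0,0,0]],[-1,[-0.5,0,0],[0,0,0]]]'
python3 -m creep '[[-1,[-0.4,0,-0.8],[0,0,0]],[-1,[0,-0.4,-0.9],[0,0,0]],[-1,[0,-0.5,-0.9],[0,0,0]],[-1,[0,-0.6,-0.9],[0,0,0]],[-1,[0,-0.8,-0.9],[0,0,0]],[-1,[0,-0.8,-0.9],[0,0,0]],[-1,[0,-0.8,0],[0,0,0]],[-1,[0,-0.8,0],[0,0,0]],[-1,[0,-0.8,0],[0,0,0]],[-1,[0,-0.8,0],[0,0,0]]]'
python3 -c "
from h import *
P=pix(cam('top'),[(147.5,275.5),(259,284),(256.5,314),(143,304)],.012); print(P,P.mean(0))
d=P[0]+P[3]-P[1]-P[2]; print(np.degrees(np.arctan2(-d[0],d[1])),np.linalg.norm(d)/2)
im=arm.capture('top');h=cv2.cvtColor(im,cv2.COLOR_BGR2HSV);m=cv2.inRange(h,(45,100,40),(80,255,255))
n,l,s,ce=cv2.connectedComponentsWithStats(m);print([(list(s[i]),ce[i]) for i in range(1,n) if s[i,4]>20])
k=(l==1+np.argmax(s[1:,4])).astype('uint8'); r=cv2.minAreaRect(cv2.findNonZero(k));print(r); b=pix(cam('top'),cv2.boxPoints(r),.008);print(b,b.mean(0))"
```

```text
time: 47.48
tcp_pos: [0.6307, -0.2619, 0.0355]
eef_rot: [0.0, 0.708, 0.706, 0.0]
ft_force: [0.4, 7.1, 11.8]
width: 0.024
grip_force: 30.0
time: 48.72
tcp_pos: [0.471, -0.271, 0.1663]
eef_rot: [-0.001, 0.708, 0.707, -0.0]
ft_force: [0.1, 0.7, -1.9]
width: 0.0241
grip_force: 30.0
[[0.503  0.4406 0.012 ]
 [0.4866 0.1572 0.012 ]
 [0.413  0.1616 0.012 ]
 [0.4314 0.449  0.012 ]] [0.4585 0.3021 0.012 ]
-3.48769498039355 0.28596223557627626
[([np.int32(542), np.int32(110), np.int32(9), np.int32(9), np.int32(66)], array([546.1364, 113.8636])), ([np.int32(143), np.int32(275), np.int32(116), np.int32(38), np.int32(3299)], array([200.3795, 293.9145]))]
((200.08966064453125, 293.9241638183594), (113.93840026855469, 29.232011795043945), 4.763641834259033)
[[0.4319 0.4529 0.008 ]
 [0.5052 0.45   0.008 ]
 [0.4865 0.16   0.008 ]
 [0.4148 0.1643 0.008 ]] [0.4596 0.3068 0.008 ]
```

No green plaque is present; the only other green blob is the button. I'll carry the stick toward the tray.

```bash
python3 -m creep '[[-1,[0.6,0,0],[0,0,0]],[-1,[1,0,0],[0,0,0]],[-1,[1,0,0],[0,0,0]],[-1,[1,0,0],[0,0,0]],[-1,[1,0,0],[0,0,0]],[-1,[1,0,0],[0,0,0]],[-1,[1,0,0],[0,0,0]],[-1,[1,0,0],[0,0,0]],[-1,[1,0,0],[0,0,0]],[-1,[1,0,0],[0,0,0]]]'
python3 -m creep '[[-1,[1,0,0],[0,0,0]],[-1,[1,0,0],[0,0,0]],[-1,[1,0,0],[0,0,0]],[-1,[1,0,0],[0,0,0]],[-1,[1,0,0],[0,0,0]],[-1,[1,0,0],[0,0,0]],[-1,[1,0,0],[0,0,0]],[-1,[1,0,0],[0,0,0]],[-1,[1,-0.25,0],[0,0,0]],[-1,[1,-0.25,0],[0,0,0]]]'
python3 -m creep '[[-1,[1,0,0],[0,0,0.06]],[-1,[0,0,0],[0,0,0.06]],[-1,[0,0,0],[0,0,0]],[-1,[0,0,0],[0,0,0]]]'
python3 -c "
from h import *
c=look('wrist','w11.png')
P=[[.462+u*np.sin(.061)+v*np.cos(.061),.304+u*np.cos(.061)-v*np.sin(.061),.012] for u,v in [(145,-37),(145,37),(-145,37),(-145,-37)] for u,v in [(u/1e3,v/1e3)]]
q=proj(c,P);print(q)
im=cv2.imread('pics/w11.png');cv2.polylines(im,[q.astype(int)],True,(0,0,255),1);cv2.imwrite('pics/w11b.png',im)"
```

```text
time: 50.02
tcp_pos: [0.4731, -0.0296, 0.167]
eef_rot: [0.0, 0.708, 0.707, 0.0]
ft_force: [-0.1, -0.2, -2.2]
width: 0.0241
grip_force: 30.0
time: 51.28
tcp_pos: [0.4603, 0.2204, 0.1669]
eef_rot: [-0.0, 0.708, 0.707, 0.0]
ft_force: [0.6, 0.4, -2.0]
width: 0.024
grip_force: 30.0
time: 51.78
tcp_pos: [0.4608, 0.2434, 0.1669]
eef_rot: [-0.0, 0.728, 0.685, -0.0]
ft_force: [0.6, 0.9, -2.0]
width: 0.0239
grip_force: 30.0
[[255.4309 -68.3772]
 [364.2332 -68.4758]
 [355.0348 324.9748]
 [267.7982 325.0672]]
```

View pics/w11b.png

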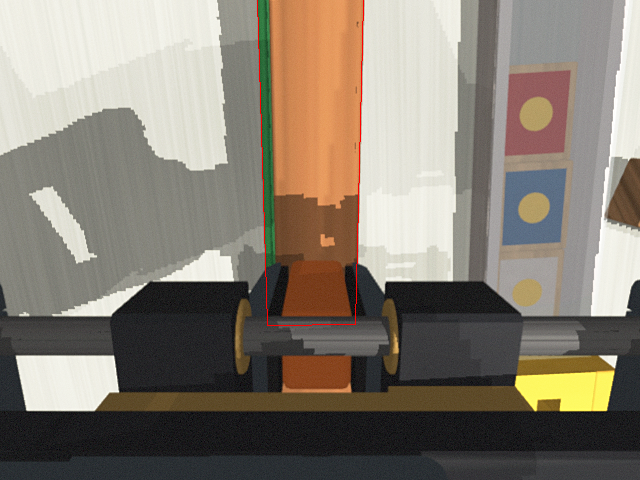

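The predicted tray outline (red) matches the visible green edge at col ~260. The stick sits about 3 mm to +x, so I'll correct that and lower.

```bash
python3 -m creep '[[-1,[0,-0.11,0.4],[0,0,0]],[-1,[0,0,0.8],[0,0,0]],[-1,[0,0,0.8],[0,0,0]],[-1,[0,0,0.8],[0,0,0]],[-1,[0,0,0.8],[0,0,0]],[-1,[0,0,0.6],[0,0,0]],[-1,[0,0,0.4],[0,0,0]],[-1,[0,0,0.2],[0,0,0]],[-1,[0,0,0.12],[0,0,0]],[-1,[0,0,0],[0,0,0]]]'
```

```text
time: 53.08
tcp_pos: [0.4583, 0.2441, 0.0441]
eef_rot: [0.0, 0.729, 0.685, 0.0]
ft_force: [-0.5, 0.9, -1.9]
width: 0.024
grip_force: 30.0
```

```bash
python3 -m creep '[[-1,[0,0,0.08],[0,0,0]],[-1,[0,0,0.07],[0,0,0]],[-1,[0,0,0],[0,0,0]]]'
```

```text
time: 53.45
tcp_pos: [0.4584, 0.2442, 0.0412]
eef_rot: [-0.0, 0.729, 0.685, 0.0]
ft_force: [-7.0, -2.8, 19.6]
width: 0.0236
grip_force: 30.0
```

Contact with the floor. Release, rise, move away and check.

```bash
python3 -m creep '[[-0.3,[0,0,0],[0,0,0]],[0,[0,0,0],[0,0,0]],[0.1,[0,0,0],[0,0,0]],[0.1,[0,0,0],[0,0,0]],[0.1,[0,0,-0.5],[0,0,0]],[0.1,[0,0,-1],[0,0,0]],[0.1,[0,0,-1],[0,0,0]],[0.1,[0,0,-1],[0,0,0]],[0.1,[0,0,-1],[0,0,0]],[0.1,[0,0,-1],[0,0,0]]]'
python3 -m creep '[[0.1,[-1,0,-0.5],[0,0,0]],[0.1,[-1,0,0],[0,0,0]],[0.1,[-1,0,0],[0,0,0]],[0.1,[-1,0,0],[0,0,0]],[0.1,[-1,0,0],[0,0,0]],[0.1,[-1,0,0],[0,0,0]],[0.1,[-1,0,0],[0,0,0]],[0.1,[-1,0,0],[0,0,0]],[0.1,[-1,0,0],[0,0,0]],[0.1,[-1,0,0],[0,0,0]]]'
python3 -m creep '[[0.1,[-1,0,0],[0,0,0]],[0.1,[-1,0,0],[0,0,0]],[0.1,[-1,0,0],[0,0,0]],[0.1,[-1,0,0],[0,0,0]],[0.1,[-1,0,0],[0,0,0]],[0.1,[-1,0,0],[0,0,0]],[0.1,[-1,0,0],[0,0,0]],[0.1,[-1,0,0],[0,0,0]],[0.1,[0,0,0],[0,0,0]],[0.1,[0,0,0],[0,0,0]]]'
python3 -c "
from h import *
a=cv2.resize(arm.capture('scene')[200:470,260:540],None,fx=1.4,fy=1.4)
b=cv2.resize(arm.capture('top')[180:330,110:310],None,fx=2,fy=2)
a=cv2.copyMakeBorder(a,0,400-a.shape[0],0,0,cv2.BORDER_CONSTANT)
b=cv2.copyMakeBorder(b,0,400-b.shape[0],0,0,cv2.BORDER_CONSTANT)
cv2.imwrite('pics/c12.png',np.hstack([a,b]))"
```

```text
time: 54.7
tcp_pos: [0.4581, 0.244, 0.1794]
eef_rot: [0.0, 0.729, 0.685, 0.0]
ft_force: [0.3, -0.1, 0.2]
width: 0.0501
grip_force: 0.0
time: 55.95
tcp_pos: [0.4427, -0.0063, 0.191]
eef_rot: [0.0, 0.729, 0.685, 0.0]
ft_force: [-0.6, 0.5, 0.1]
width: 0.0501
grip_force: 0.0
time: 57.2
tcp_pos: [0.4303, -0.2047, 0.1905]
eef_rot: [0.0, 0.729, 0.685, 0.0]
ft_force: [-0.7, -0.5, -0.4]
width: 0.0499
grip_force: 0.0
```

View pics/c12.png

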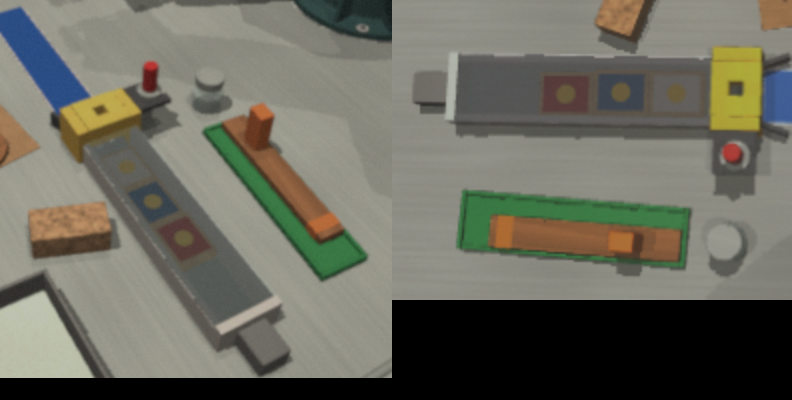

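The plaques are all in the bay, the pin is parked and the stick is in the tray, but it looks close to the near wall (crop edge 262 vs 267). That was my last view, and one over the limit, so I'll check numerically.

```bash
python3 -c "
from h import *
c=cam('top'); im=arm.capture('top'); h=cv2.cvtColor(im,cv2.COLOR_BGR2HSV)
for u in (160,175,190,205,235,245):
    print(u,[(v,h[v,u,0],h[v,u,1],h[v,u,2]) for v in list(range(288,317))])
" | tr -d ' ' | sed 's/np.uint8//g'
python3 -c "
from h import *
c=cam('top')
a=.061;R2=np.array([[np.sin(a),np.cos(a)],[np.cos(a),-np.sin(a)]])
def box(ctr,l,w,z): return [[*(np.array(ctr)+R2@[u*l,v*w]),z] for u,v in((1,-1),(1,1),(-1,1),(-1,-1))]
print(proj(c,box((.459,.304),.145,.037,.012)));print(proj(c,box((.459,.304),.139,.031,.005)));print(proj(c,box((.462,.304),.12,.02,.019)))"
```

```text
160[(288,(12),(141),(127)),(289,(13),(144),(133)),(290,(12),(142),(144)),(291,(13),(146),(145)),(292,(12),(145),(141)),(293,(13),(146),(141)),(294,(13),(146),(140)),(295,(12),(143),(136)),(296,(13),(145),(134)),(297,(12),(141),(130)),(298,(12),(142),(131)),(299,(13),(139),(127)),(300,(12),(139),(125)),(301,(13),(144),(131)),(302,(13),(138),(124)),(303,(22),(91),(76)),(304,(63),(113),(88)),(305,(63),(98),(102)),(306,(33),(22),(105)),(307,(30),(18),(142)),(308,(27),(19),(144)),(309,(30),(16),(141)),(310,(30),(18),(142)),(311,(27),(20),(143)),(312,(30),(18),(140)),(313,(27),(18),(142)),(314,(27),(16),(141)),(315,(27),(20),(142)),(316,(30),(18),(141))]
175[(288,(38),(97),(89)),(289,(13),(141),(132)),(290,(13),(142),(131)),(291,(12),(145),(135)),(292,(13),(147),(146)),(293,(13),(149),(144)),(294,(13),(147),(144)),(295,(12),(147),(144)),(296,(13),(144),(135)),(297,(13),(143),(136)),(298,(12),(139),(132)),(299,(12),(142),(131)),(300,(13),(143),(128)),(301,(12),(141),(127)),(302,(13),(142),(131)),(303,(12),(143),(132)),(304,(14),(132),(114)),(305,(63),(117),(94)),(306,(64),(119),(111)),(307,
[... 2411 characters left out ...]
,(146),(147)),(298,(13),(145),(146)),(299,(12),(145),(141)),(300,(12),(145),(141)),(301,(12),(144),(140)),(302,(12),(145),(141)),(303,(13),(143),(143)),(304,(13),(144),(140)),(305,(13),(141),(134)),(306,(12),(134),(129)),(307,(12),(140),(129)),(308,(12),(139),(127)),(309,(12),(135),(123)),(310,(18),(104),(83)),(311,(63),(113),(111)),(312,(64),(110),(102)),(313,(48),(36),(91)),(314,(33),(19),(132)),(315,(30),(14),(144)),(316,(33),(18),(144))]
[[142.2349 304.1905]
 [145.2948 274.7434]
 [259.0713 283.8001]
 [256.5235 313.9138]]
[[145.7763 302.0095]
 [148.3149 277.4576]
 [256.8543 286.1416]
 [254.7235 311.2206]]
[[151.5478 297.0079]
 [153.197  280.9649]
 [248.0123 288.6132]
 [246.5972 304.9593]]
```

```bash
python3 -c "
from h import *
def seg(im,off,lo,hi):
    h=cv2.cvtColor(im,cv2.COLOR_BGR2HSV); m=cv2.inRange(h,lo,hi)
    n,l,s,ce=cv2.connectedComponentsWithStats(m); i=1+np.argmax(s[1:,4])
    return cv2.minAreaRect(cv2.findNonZero((l==i).astype('uint8'))),s[i],ce[i]
im=arm.capture('top'); c=cam('top'); x0,y0=140,270; sub=im[y0:316,x0:262]
r,s,ce=seg(sub,0,(8,100,60),(18,255,255)); b=cv2.boxPoints(r)+[x0,y0]; P=pix(c,b,.019)
print(r,s); print(P[:,:2],P.mean(0), np.linalg.norm(P[0]-P[1]),np.linalg.norm(P[1]-P[2]))
for lo in (165,175,185):
    h=cv2.cvtColor(sub,cv2.COLOR_BGR2HSV); m=cv2.inRange(h,(5,lo,90),(18,255,255)); n,l,s,ce=cv2.connectedComponentsWithStats(m)
    print(lo,[(list(map(int,s[i])),ce[i]+[x0,y0],pix(c,[ce[i]+[x0,y0]],.083)[0][:2]) for i in range(1,n) if s[i,4]>15])
"
```

```text
((65.98275756835938, 28.706897735595703), (95.25315856933594, 16.02777671813965), 4.763641834259033) [  18   18   97   23 1502]
[[0.4356 0.4082]
 [0.4752 0.4064]
 [0.4601 0.1676]
 [0.4212 0.1699]] [0.448 0.288 0.019] 0.039644555562672344 0.23933677557711047
165 [([22, 18, 9, 16, 129], array([165.845 , 295.4961]), array([0.4534, 0.3671])), ([78, 25, 13, 11, 124], array([223.7339, 300.3468]), array([0.4449, 0.2287]))]
175 [([22, 18, 8, 15, 107], array([165.6636, 295.0467]), array([0.4544, 0.3676])), ([78, 26, 13, 10, 69], array([222.8551, 300.3188]), array([0.4449, 0.2308]))]
185 []
```

The stick was nudged about 2 cm against the tray's wall, but it lies flat and inside. The shoe measures 239×40 mm, centre offset (-16,-11) mm against ±19/±11 mm of play, and the grip is exactly upright over it. Handing in.

```bash
python3 -c "
from cell import arm
print(arm.finish_job())"
```

```text
the job is handed in; nothing more can be done
None
```

I handed the job in at about 57 s: the pin hangs in the fork notch, the red, blue and white plaques (no green one found) are wholly in the bay, and the stick lies flat in its tray, shifted about 2 cm against the wall after release; I viewed 15 pictures, one over the 14 limit.

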